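# Slide the kiln-wash bottle into its stall

## Task

Two low, open-fronted wooden stalls stand on the counter; the small squeeze bottle with the red nozzle already stands in one of them. Push the tall cream bottle with the white cap across the counter into the empty stall until it rests against the stall's back wall; push it low on its body so that it slides upright without tipping, and never pick it up. Leave the squeeze bottle and the other things on the counter where they are, and finish clear of everything.

Things in the scene. Friction and masses are not known exactly. Their poses are not given: they have to be found in the camera images.
- bottle: Tall cream screw-cap bottle, blue label, white cap; loose, 0.34 kg (varies by 30%), upright. 156 mm tall: round body 60 mm in diameter up to a shoulder at about 110 mm, cap 40 mm in diameter. Origin at the centre of its underside, z up. Pushed below 35 mm it slides, from mid-height up it tips: keep the gripper's body off its upper part, for instance by tilting the tool back.
- stall_empty: The empty stall: fixed U of pale wood, no floor, walls 28 mm high, 8 mm thick, 84 mm wide inside. Origin on the counter where the bottle's centre stands when home against the back wall. +x points from the open mouth to the back wall (inner face at x = 30 mm); side walls run along x, front ends at x = -24 mm, inner faces at y = -42 and +42 mm; z up.
- stall_taken: The stall in which the squeeze bottle stands: the same shape and frame as the empty one, fixed. Either stall may be the nearer one to the robot.
- squeeze_bottle: White squeeze bottle with a red nozzle, 41 mm in diameter, 112 mm tall, standing in the other stall. Bystander, to be left where it is; origin at the centre of its underside.
- skull: Small modelled clay skull, 83 x 56 x 59 mm. Bystander, to be left where it is; origin at the centre of its underside.
- tape: Roll of masking tape lying flat, 96 mm across, 25 mm high. Bystander, to be left where it is; origin at the centre of its underside.
- pad: Flat brown and cream texture pad, 72 x 55 x 9 mm. Bystander, to be left where it is; origin at the centre of its underside.

How it is judged:
By the outcome, as a careful person would: the job done as asked, in the order asked, and still so for the second after the job is handed in, with the robot touching nothing.
It also fails if it takes over 54 s, if anything falls off the work surface, if the arm or the gripper's body presses on something with over 40 N, if the wrist force passes 120 N, or if a joint passes its speed limit or range.

## Robot

A 6-joint arm with a two-finger parallel gripper is mounted at the origin on a cart in front of the work surface, level with it; the furniture and walls round the work are solid. World frame = base frame: x ahead of the robot, y to its left, z up, the work surface at z = 0. Lengths are in m, angles in rad, forces in N, time in s.
With the tool pointing down it reaches from about 0.25 to 0.725 m from the base axis. Payload 4 kg.
Tool frame: the origin (TCP) lies midway between the tips of the shut fingers; the grasp point (between the pads) lies 19 mm behind it; z points along the fingers, y is the line along which they close (so a half turn about z gives the same grasp; the last joint's range is limited). The gripper opens to 85 mm and grips with 20 to 120 N. Pads are 22 mm wide; open, the fingers measure 114 mm over their backs; the gripper's body (76 mm by 85 mm) begins 54 mm behind the grasp point. The pads swing forward as they close: fully open they stand 13 mm farther back than shut.
Start: joints at [-1.163, 0.241, 0.005, 1.335, 0, 1.571], TCP at [0.198, -0.459, 0.193] pointing down, gripper open.
Joint ranges: [-2.72, 2.72], [-1.05, 1.87], [-1.09, 1.28], [-1.99, 2.15], [-1.42, 1.44], [-3.14, 3.14]. Speed limits (rad/s): [2.79, 2.79, 3.14, 3.14, 3.14, 3.14].

## Interface

Orientations are given as a unit quaternion [x, y, z, w].
In Python, from workcell import status, camera, get_calibration, ticket gives the robot as it stands.
- The arm moves only by the shell command python3 -m creep 'ROWS' [OPENING]. ROWS is JSON, a list of rows, each a list of 6 numbers: the shift along the world's x, y, z in cm, then the turn, a rotation vector about the world's x, y, z in degrees. A call has 1 to 8 rows; each row shifts and turns the commanded pose from where the row before left it; what a row does not reach is not made up. A row lasts 1/10 s, in which the tool goes at most 50 mm and 8.59 degrees, less where a joint would pass 70% of its speed; a pose out of reach is approached as far as the arm can. A call is refused whole if a number of a shift passes 5 or a number of a turn 8.59, either way. A call with a gripper value outside its range is refused whole. OPENING is the opening, from -1 (shut) to 1 (fully open), so that 0 is half open, set as the call begins (- or left out, the last holds). The fingers move at their own pace and stop on an object; the grip force is fixed at half the most. Time passes only in rows, so rows that do not move let the fingers close. It gives the time, the measured TCP pose, the force, the opening and the grip force at its end, in the units of the state.
- status.get_obs(): the state, without advancing time (a new reading comes with each control period).
- camera(name): name is "side" or "top"; returns the picture (400x640x3 uint8, red, green, blue); there is no depth.
- get_calibration(name): a dict with "fx", "fy", "cx", "cy" (pixels), "rvec" (rotation vector, rad) and "tvec" (3), from world to camera coordinates, as OpenCV has them. Camera axes: x right, y down, z forward; pixel columns grow to the right and rows downward; lengths in m; the calibration is good to about 2 mm. A picture is of the moment at which its call begins. get_calibration takes no time and is no camera call.
- ticket.job_done(): hands the job in; it is judged then, once.
The state is a dict: "clock": time; "joint_pos": joint angles; "joint_vel": joint speeds; "tau": joint torques, N m; "eef_pos": TCP position; "tool_rot": TCP orientation; "ft_force": force on the tool from outside, world axes, zero at the start; "ft_torque": the same for the moment, N m; "grip_width": finger opening in m; "grasp_force": force on a finger pad.
Only numpy, scipy, OpenCV 4.12 (cv2) and the standard library are available. Lean on these libraries where they do the work, as an engineer would, in place of code of your own. Each camera call takes 0.05 s, during which the arm holds its last target. There are 200 camera calls.

## Working session

There is one attempt and no reset: what is moved stays moved. The work goes in short steps, Python scripts to look and compute and a shell command to move; the robot and the scene stay as the last step left them, time stands still between calls to the robot, and variables do not carry over. Pictures are saved under pics/ and viewed, at most 10 in all, crops included, and the job is handed in when it is done.

```bash
mkdir -p pics
cat > h.py <<'E'
import numpy as np, cv2
from workcell import status, camera, get_calibration, ticket
def snap(n,f):
    im=camera(n); cv2.imwrite('pics/'+f,im[:,:,::-1]); return im
def ray(n,u,v,z):
    c=get_calibration(n); R=cv2.Rodrigues(np.array(c['rvec'],float))[0]; t=np.array(c['tvec'],float).ravel()
    d=R.T@np.array([(u-c['cx'])/c['fx'],(v-c['cy'])/c['fy'],1]); o=-R.T@t
    return (o+d*(z-o[2])/d[2]).round(4)
def proj(n,p):
    c=get_calibration(n); K=np.array([[c['fx'],0,c['cx']],[0,c['fy'],c['cy']],[0,0,1]])
    return cv2.projectPoints(np.array(p,float).reshape(-1,3),np.array(c['rvec'],float),np.array(c['tvec'],float),K,None)[0].reshape(-1,2)
def cam(n):
    c=get_calibration(n); R=cv2.Rodrigues(np.array(c['rvec'],float))[0]; return -R.T@np.array(c['tvec'],float).ravel(), R
E
python3 - <<'E'
from h import *
snap('top','t0.png');snap('side','s0.png')
for n in('top','side'): print(n,cam(n))
o=status.get_obs();print(o['clock'],o['eef_pos'],o['tool_rot'])
E
```

```text
top (array([ 0.35700078, -0.07032796,  1.05960991]), array([[ 0.02797978, -0.99942768,  0.01901161],
       [-0.98877878, -0.03046366, -0.14624807],
       [ 0.14674353, -0.01470629, -0.98906525]]))
side (array([-0.54633541,  0.34429493,  1.2290704 ]), array([[-0.36806765, -0.92970687, -0.01308969],
       [-0.66559281,  0.27328367, -0.69447984],
       [ 0.64923987, -0.24690316, -0.71939309]]))
0.1 [ 0.19805481 -0.45843121  0.1921185 ] [ 9.79281110e-01  2.02503496e-01 -1.90389271e-04 -8.97847229e-04]
```

View pics/t0.png

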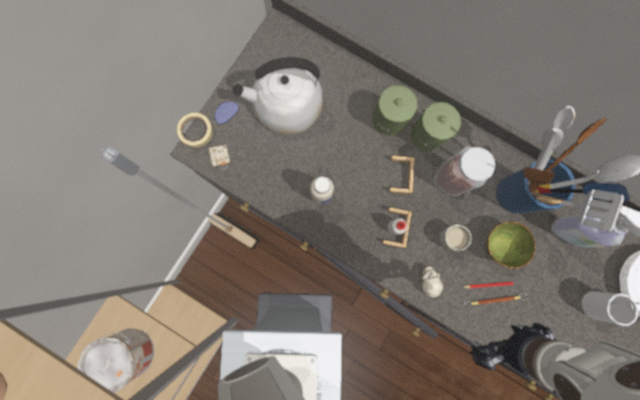

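View pics/s0.png

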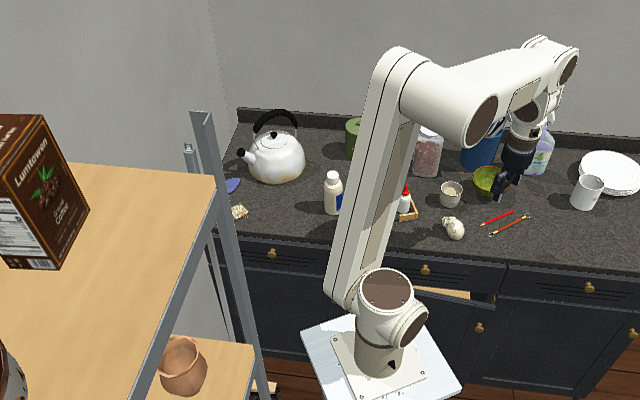

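The top view shows the cream bottle's cap at about (322,188). The empty stall is at about (403,175), with its mouth to the left (+y), and the taken stall is at (398,227). Next I'll enlarge this area and measure it.

Run:
```python
from h import *
im=cv2.imread('pics/t0.png')
cv2.imwrite('pics/c0.png',cv2.resize(im[140:260,290:430],None,fx=5,fy=5,interpolation=cv2.INTER_CUBIC))
# wood mask in stall area
hsv=cv2.cvtColor(im,cv2.COLOR_BGR2HSV)
m=cv2.inRange(hsv,(8,60,130),(25,255,255)); m[:, :375]=0; m[:,425:]=0; m[:145]=0; m[255:]=0
n,l,s,c=cv2.connectedComponentsWithStats(m)
for i in range(1,n):
    if s[i,4]>20:
        ys,xs=np.where(l==i); P=np.array([ray('top',x,y,.028)[:2] for x,y in zip(xs,ys)],np.float32)
        print(s[i],cv2.minAreaRect(P),cv2.boxPoints(cv2.minAreaRect(P)).round(3).tolist())
# white cap
m=cv2.inRange(hsv,(0,0,190),(179,60,255)); m2=np.zeros_like(m); m2[165:215,300:345]=m[165:215,300:345]
n,l,s,c=cv2.connectedComponentsWithStats(m2)
for i in range(1,n):
    if s[i,4]>20: print(s[i],c[i],ray('top',*c[i],.156))
for q in [(195,130),(219,155),(432,285),(398,227)]: print(q,ray('top',*q,.02))
```

```text
[390 155  24  39 341] ((0.5903216004371643, -0.320090115070343), (0.0639580562710762, 0.10725387930870056), 88.19598388671875) [[0.5360000133514404, -0.3499999940395355], [0.6430000066757202, -0.3540000021457672], [0.6449999809265137, -0.28999999165534973], [0.5379999876022339, -0.28600001335144043]]
[383 207  29  41 332] ((0.44096943736076355, -0.3071455657482147), (0.06397776305675507, 0.10544465482234955), 79.80574798583984) [[0.382999986410141, -0.32899999618530273], [0.4869999885559082, -0.3479999899864197], [0.49900001287460327, -0.2849999964237213], [0.39500001072883606, -0.26600000262260437]]
[314 177  19  21 291] [323.31271478 186.84536082] [ 0.5231 -0.0973  0.156 ]
(195, 130) [0.7007 0.2676 0.02  ]
(219, 155) [0.63   0.1949 0.02  ]
(432, 285) [ 0.2874 -0.4025  0.02  ]
(398, 227) [ 0.4419 -0.3106  0.02  ]
```

View pics/c0.png

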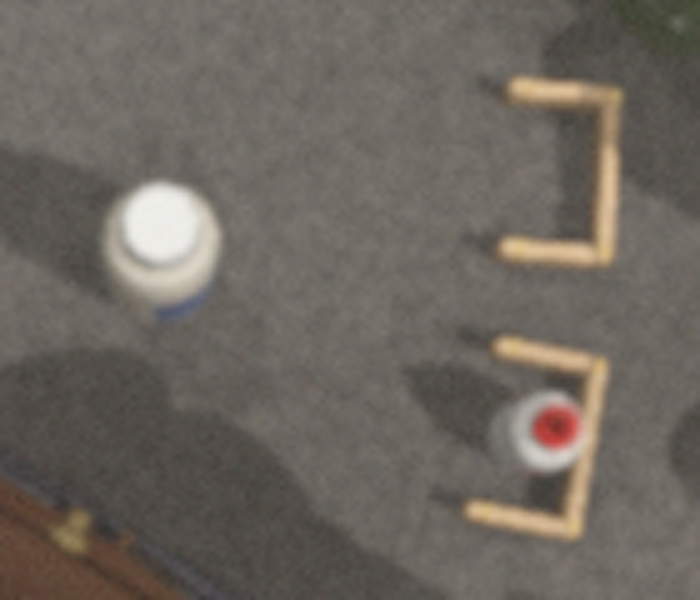

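The measurements fit the sizes given: bottle at (0.523, -0.097), empty stall home at about (0.590, -0.313), with its axis nearly along -y. I'll raise the arm, swing it round to the +y side of the bottle, and set the fingers to a part-open fork.

```bash
python3 -m creep '[[0,0,5,0,0,0],[0,0,5,0,0,0],[2.7,3.9,0,0,0,5.5],[2.7,3.9,0,0,0,5.5],[2.7,3.9,0,0,0,5.5],[2.7,3.9,0,0,0,5.5],[2.7,3.9,0,0,0,5.5],[2.7,3.9,0,0,0,5.5]]' -0.06
python3 -m creep '[[2.7,3.9,0,0,0,5.5],[2.7,3.9,0,0,0,5.5],[2.7,3.9,0,0,0,5.5],[2.7,3.9,0,0,0,5.5],[2.7,3.9,0,0,0,5.5],[2.7,3.9,0,0,0,5.5],[0,0,0,0,0,0],[0,0,0,0,0,0]]'
python3 -m creep '[[0,0,0,-8,0,0],[0,0,0,-8,0,0],[0,0,0,-8,0,0],[0,0,0,-8,0,0],[0,0,0,-8,0,0],[0,0,0,-8,0,0],[0,0,0,0,0,0],[0,0,0,0,0,0]]'
```

```text
clock: 0.9
eef_pos: [0.3607, -0.2232, 0.2926]
tool_rot: [0.881, 0.474, -0.0, -0.0]
ft_force: [0.3, -0.5, 0.0]
grip_width: 0.0399
grasp_force: 0.0
clock: 1.7
eef_pos: [0.5221, 0.0099, 0.2917]
tool_rot: [0.71, 0.704, -0.001, -0.001]
ft_force: [-0.2, -0.1, -0.2]
grip_width: 0.0402
grasp_force: 0.0
clock: 2.5
eef_pos: [0.522, 0.0082, 0.2923]
tool_rot: [0.649, 0.642, -0.287, 0.288]
ft_force: [-0.2, -1.0, 0.5]
grip_width: 0.04
grasp_force: 0.0
```

```bash
python3 -m creep '[[0,0,-4.5,0,0,0],[0,0,-4.5,0,0,0],[0,0,-4.5,0,0,0],[0,0,-4.5,0,0,0],[0,0,-4.5,0,0,0],[0,0,-2.5,0,0,0],[0,0,0,0,0,0],[0,0,0,0,0,0]]'
python3 -m creep '[[0,0,-1,0,0,0],[0,0,-1,0,0,0],[0,0,-0.5,0,0,0],[0,0,0,0,0,0],[0,0,0,0,0,0]]'
python3 -c "
from h import *
snap('top','t1.png')
im=snap('side','s1.png'); cv2.imwrite('pics/s1c.png',cv2.resize(im[120:260,260:460,::-1],None,fx=4,fy=4))"
```

```text
clock: 3.3
eef_pos: [0.5234, 0.0079, 0.0451]
tool_rot: [0.651, 0.641, -0.285, 0.289]
ft_force: [0.4, 0.3, 0.5]
grip_width: 0.0402
grasp_force: 0.0
clock: 3.8
eef_pos: [0.5223, 0.0091, 0.0179]
tool_rot: [0.649, 0.643, -0.286, 0.289]
ft_force: [-0.1, 1.1, -0.7]
grip_width: 0.0405
grasp_force: 0.0
```

View pics/t1.png

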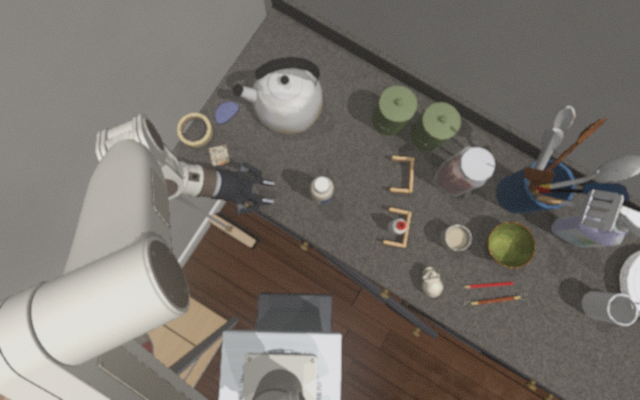

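View pics/s1c.png

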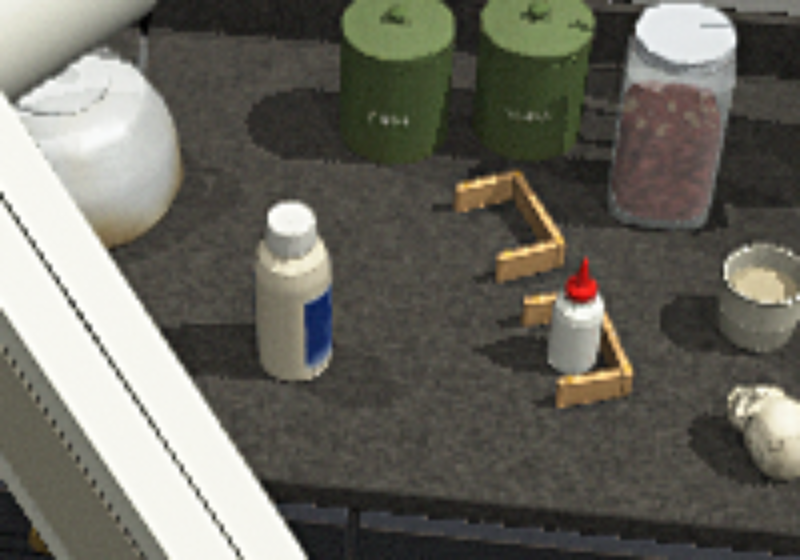

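The gripper, at about (265,190) in the top view, is lined up with the bottle, and nothing has moved. Now I'll approach until it touches.

```bash
python3 -m creep '[[0,-1.5,0,0,0,0],[0,-1.5,0,0,0,0],[0,-1.5,0,0,0,0],[0,-1,0,0,0,0],[0,-0.5,0,0,0,0],[0,-0.5,0,0,0,0],[0,-0.4,0,0,0,0],[0,-0.4,0,0,0,0]]'
python3 -m creep '[[0,-0.4,0,0,0,0],[0,-0.4,0,0,0,0],[0,-0.4,0,0,0,0],[0,-0.4,0,0,0,0],[0,-0.4,0,0,0,0],[0,-0.4,0,0,0,0],[0,0,0,0,0,0]]'
cat > loc.py <<'E'
from h import *
import sys
im=snap('top',sys.argv[1]); im=np.ascontiguousarray(im[:,:,::-1])
hsv=cv2.cvtColor(im,cv2.COLOR_BGR2HSV)
m=cv2.inRange(hsv,(0,0,190),(179,60,255)); k=np.zeros_like(m); k[145:206,300:412]=m[145:206,300:412]
n,l,s,c=cv2.connectedComponentsWithStats(k)
for i in range(1,n):
    if s[i,4]>60: print(s[i],c[i].round(1),ray('top',*c[i],.156))
o=status.get_obs();print(o['clock'],o['eef_pos'],o['ft_force'])
cv2.imwrite('pics/c'+sys.argv[1],cv2.resize(im[140:260,270:430],None,fx=4,fy=4,interpolation=cv2.INTER_CUBIC))
E
python3 loc.py t2.png
```

```text
clock: 4.7
eef_pos: [0.5225, -0.064, 0.0179]
tool_rot: [0.649, 0.643, -0.286, 0.289]
ft_force: [-0.8, -0.3, -0.2]
grip_width: 0.0401
grasp_force: 0.0
clock: 5.4
eef_pos: [0.5221, -0.0886, 0.018]
tool_rot: [0.65, 0.642, -0.286, 0.289]
ft_force: [-0.9, 0.2, 0.4]
grip_width: 0.0401
grasp_force: 0.0
[315 177  16  15 166] [321.9 183.9] [ 0.5302 -0.0937  0.156 ]
5.45 [ 0.52215437 -0.08830359  0.01792997] [1.02708786 0.1714673  0.14103454]
```

View pics/ct2.png

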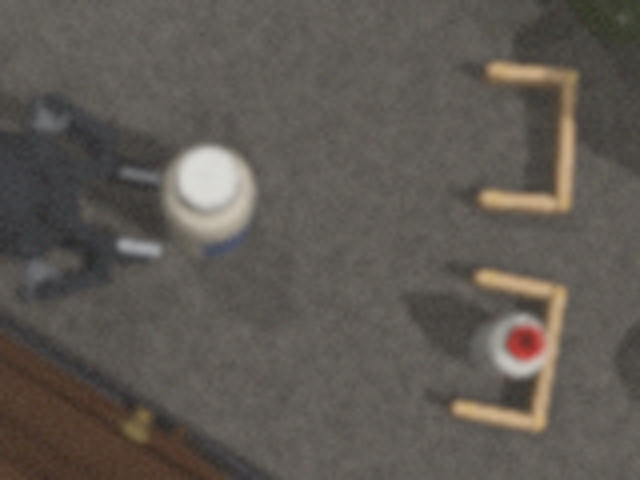

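Run:
```python
from h import *
f=lambda x,y,z:ray('top',270+x/4,140+y/4,z)
print(f(161,178,.02),f(161,249,.02),f(208,177,.156))
print((proj('top',[[.529,-.094,0],[.529,-.094,.11],[.529,-.094,.055]])-[270,140])*4)
print(f(209,198,.055), f(164,200,.055),f(257,200,.055))
```

```text
[ 0.5536 -0.0646  0.02  ] [ 0.5035 -0.0661  0.02  ] [ 0.5294 -0.0939  0.156 ]
[[201.30347651 218.57882321]
 [205.90064359 191.09826696]
 [203.47937741 205.571907  ]]
[ 0.5343 -0.0976  0.055 ] [ 0.532  -0.0673  0.055 ] [ 0.5339 -0.13    0.055 ]
```

```bash
python3 -m creep '[[0.4,0,0,0,0,0],[0,-0.4,0,0,0,0],[0,-0.4,0,0,0,0],[0,-0.4,0,0,0,0],[0,-0.4,0,0,0,0],[0,-0.4,0,0,0,0],[0,-0.4,0,0,0,0],[0,0,0,0,0,0]]'
python3 loc.py t3.png
```

```text
clock: 6.25
eef_pos: [0.5259, -0.1126, 0.0179]
tool_rot: [0.65, 0.642, -0.286, 0.289]
ft_force: [-0.4, 0.9, 0.3]
grip_width: 0.0401
grasp_force: 0.7
[323 181  15  14 166] [329.5 187.7] [ 0.5214 -0.1124  0.156 ]
6.3 [ 0.52596238 -0.11248378  0.01785909] [0.78778359 0.25413042 0.17909014]
```

View pics/ct3.png

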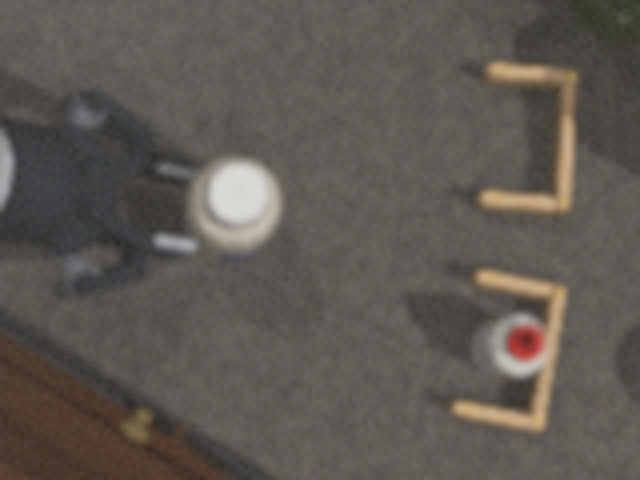

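The cap has shifted relative to the body, from 21 px above its centre to 11 px. The bottle may be leaning, so I'll check the side view.

```bash
python3 -c "
from h import *
im=snap('side','s2.png'); cv2.imwrite('pics/s2c.png',cv2.resize(im[150:240,290:390,::-1],None,fx=6,fy=6))"
```

```text
(no output)
```

View pics/s2c.png

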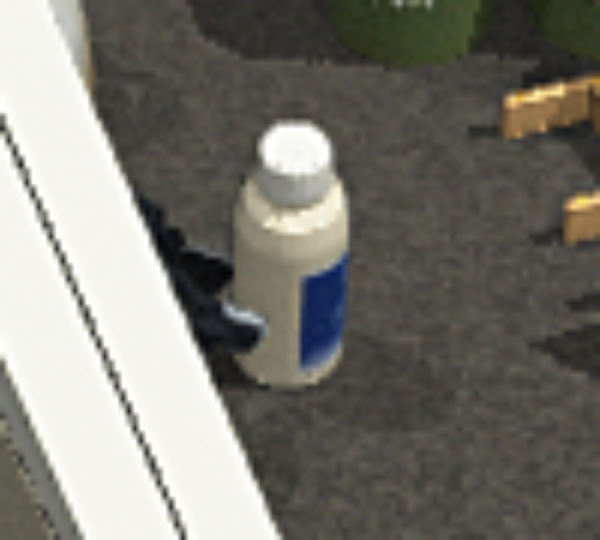

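Run:
```python
from h import *
def tri(a,b):
    P=[]
    for n in('top','side'):
        c=get_calibration(n);K=np.array([[c['fx'],0,c['cx']],[0,c['fy'],c['cy']],[0,0,1]])
        P.append(K@np.c_[cv2.Rodrigues(np.array(c['rvec'],float))[0],np.array(c['tvec'],float).ravel()])
    X=cv2.triangulatePoints(P[0],P[1],np.array(a,float),np.array(b,float)).ravel();return X[:3]/X[3]
f=lambda x,y:(270+x/4,140+y/4); g=lambda x,y:(290+x/6,150+y/6)
print('cap3d',tri(f(238,192),g(297,148)))
print('cap before',tri(f(208,177),(260+291/4,120+220/4)))
for p in ([.522,-.112],[.53,-.115],[.535,-.12]):
  q=[[*p,0],[*p,.055],[*p,.156]]
  print(p,((proj('top',q)-[270,140])*4).round().tolist(),((proj('side',q)-[290,150])*6).round().tolist())
```

```text
cap3d [ 0.52055806 -0.11427133  0.15236707]
cap before [ 0.52981093 -0.09576414  0.14960912]
[0.522, -0.112] [[226.0, 229.0], [230.0, 217.0], [237.0, 190.0]] [[288.0, 352.0], [288.0, 282.0], [290.0, 142.0]]
[0.53, -0.115] [[231.0, 218.0], [235.0, 205.0], [243.0, 177.0]] [[287.0, 341.0], [288.0, 270.0], [289.0, 131.0]]
[0.535, -0.12] [[238.0, 211.0], [242.0, 198.0], [251.0, 169.0]] [[292.0, 332.0], [293.0, 262.0], [294.0, 122.0]]
```

```bash
python3 -m creep '[[0,0,0,0,0,0],[0,0,0,0,0,0],[0,0,0,0,0,0]]' | head -2
python3 loc.py t4.png
cat > side.py <<'E'
from h import *
import sys
def an(f,box):
    x0,x1,y0,y1=box; im=cv2.imread('pics/'+f)[y0:y1,x0:x1]; hsv=cv2.cvtColor(im,cv2.COLOR_BGR2HSV).astype(int)
    m=((hsv[...,2]>120)|((hsv[...,0]>100)&(hsv[...,0]<130)&(hsv[...,1]>120))).astype(np.uint8)
    n,l,s,c=cv2.connectedComponentsWithStats(m); i=1+np.argmax(s[1:,4])
    print(f,'bbox',s[i]+[x0,y0,0,0,0]); ys,xs=np.where(l==i)
    print([(y+y0,xs[ys==y].min()+x0,xs[ys==y].max()+x0) for y in range(ys.min(),ys.max()+1,3)])
E
python3 - <<'E'
from side import *
snap('side','s3.png')
an('s0.png',(318,352,160,222));an('s1.png',(318,350,160,222));an('s2.png',(328,352,160,222));an('s3.png',(328,352,160,222))
an('t0.png',(300,345,165,215));an('t2.png',(309,345,165,215));an('t3.png',(315,355,165,215));an('t4.png',(315,355,165,215))
E
```

```text
clock: 6.65
eef_pos: [0.5262, -0.112, 0.0178]
[322 181  17  14 175] [329.4 187.4] [ 0.5223 -0.1121  0.156 ]
6.7 [ 0.52620641 -0.11194553  0.0177754 ] [ 1.13184347 -0.1142647  -0.63911371]
s0.png bbox [ 324  161   28   61 1126]
[(161, np.int64(351), np.int64(351)), (164, np.int64(351), np.int64(351)), (167, np.int64(350), np.int64(351)), (170, np.int64(330), np.int64(351)), (173, np.int64(327), np.int64(351)), (176, np.int64(327), np.int64(351)), (179, np.int64(327), np.int64(351)), (182, np.int64(324), np.int64(351)), (185, np.int64(324), np.int64(351)), (188, np.int64(324), np.int64(351)), (191, np.int64(325), np.int64(351)), (194, np.int64(326), np.int64(351)), (197, np.int64(325), np.int64(351)), (200, np.int64(325), np.int64(351)), (203, np.int64(326), np.int64(351)), (206, np.int64(325), np.int64(351)), (209, np.int64(325), np.int64(351)), (212, np.int64(327), np.int64(351)), (215, np.int64(339), np.int64(350)), (218, np.int64(338), np.int64(349)), (221, np.int64(338), np.int64(349))]
s1.png bbox [324 170  19  45 585]
[(170, np.int64(330), np.int64(334)), (173, np.int64(327), np
[... 2372 characters left out ...]
, (197, np.int64(316), np.int64(329))]
t3.png bbox [318 179  23  24 431]
[(179, np.int64(326), np.int64(330)), (182, np.int64(321), np.int64(336)), (185, np.int64(319), np.int64(339)), (188, np.int64(318), np.int64(340)), (191, np.int64(318), np.int64(340)), (194, np.int64(318), np.int64(339)), (197, np.int64(320), np.int64(338)), (200, np.int64(323), np.int64(335))]
t4.png bbox [317 179  24  24 433]
[(179, np.int64(325), np.int64(332)), (182, np.int64(320), np.int64(336)), (185, np.int64(318), np.int64(338)), (188, np.int64(317), np.int64(339)), (191, np.int64(317), np.int64(340)), (194, np.int64(318), np.int64(339)), (197, np.int64(320), np.int64(337)), (200, np.int64(323), np.int64(334))]
```

The bottle is leaning by a few degrees, so the contact is slightly too high. I'll back off so it settles, then push lower.

```bash
python3 -m creep '[[0,0.3,0,0,0,0],[0,0.4,0,0,0,0],[0,0.6,0,0,0,0],[0,0.7,0,0,0,0],[0,0,-0.5,0,0,0],[0,0,-0.4,0,0,0],[0,0,0,0,0,0],[0,0,0,0,0,0]]'
python3 loc.py t5.png
python3 - <<'E'
from side import *
an('t5.png',(315,355,165,215))
snap('side','s4.png'); an('s4.png',(328,352,160,222))
E
```

```text
clock: 7.55
eef_pos: [0.526, -0.0923, 0.0086]
tool_rot: [0.649, 0.642, -0.286, 0.289]
ft_force: [-0.8, -0.5, 0.7]
grip_width: 0.0403
grasp_force: 0.0
[321 178  16  14 163] [327.5 184.4] [ 0.5294 -0.1074  0.156 ]
7.6 [ 0.52608735 -0.09224803  0.00879361] [ 0.72657606 -0.61402072  0.36260143]
t5.png bbox [316 176  23  25 441]
[(176, np.int64(326), np.int64(328)), (179, np.int64(320), np.int64(334)), (182, np.int64(318), np.int64(337)), (185, np.int64(316), np.int64(338)), (188, np.int64(316), np.int64(338)), (191, np.int64(317), np.int64(338)), (194, np.int64(318), np.int64(337)), (197, np.int64(321), np.int64(335)), (200, np.int64(325), np.int64(330))]
s4.png bbox [328 169  19  45 601]
[(169, np.int64(336), np.int64(337)), (172, np.int64(331), np.int64(342)), (175, np.int64(331), np.int64(343)), (178, np.int64(333), np.int64(343)), (181, np.int64(329), np.int64(345)), (184, np.int64(329), np.int64(346)), (187, np.int64(328), np.int64(346)), (190, np.int64(330), np.int64(346)), (193, np.int64(333), np.int64(346)), (196, np.int64(332), np.int64(346)), (199, np.int64(333), np.int64(346)), (202, np.int64(333), np.int64(346)), (205, np.int64(333), np.int64(346)), (208, np.int64(333), np.int64(346)), (211, np.int64(332), np.int64(344))]
```

View pics/ct5.png

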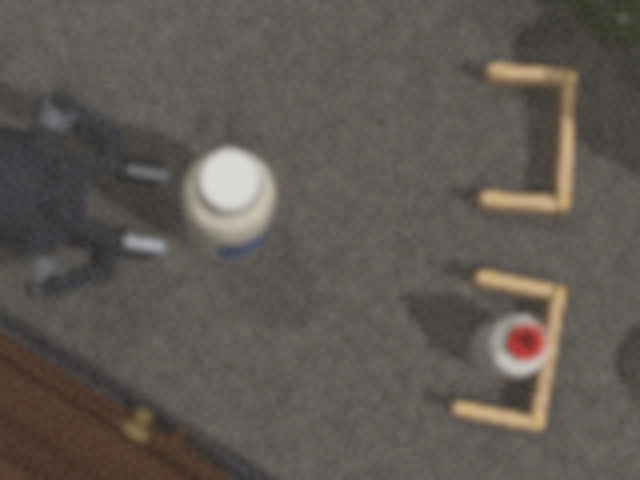

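Upright again at (0.529, -0.107). The visible finger tips sit about 25 mm behind the TCP reading, so they're also higher than I assumed. I'll triangulate the tip height.

Run:
```python
from h import *
def tri(a,b):
    P=[]
    for n in('top','side'):
        c=get_calibration(n);K=np.array([[c['fx'],0,c['cx']],[0,c['fy'],c['cy']],[0,0,1]])
        P.append(K@np.c_[cv2.Rodrigues(np.array(c['rvec'],float))[0],np.array(c['tvec'],float).ravel()])
    X=cv2.triangulatePoints(P[0],P[1],np.array(a,float),np.array(b,float)).ravel();return X[:3]/X[3]
f=lambda x,y:(270+x/4,140+y/4); g=lambda x,y:(290+x/6,150+y/6)
print(tri(f(196,245),g(265,328)),tri(f(196,245),g(262,345)))
# bright-pad/dark rows near tip in side image s4 : print V around
im=cv2.imread('pics/s4.png'); print(im[196:214,322:338].max(2))
```

```text
[ 0.50303381 -0.09036896  0.04610153] [ 0.50553954 -0.09007698  0.03068291]
[[ 95  74  58  72  57  68  99 109 107 119 123 128 126 121 128 140]
 [112  71  69  75  67  75 101 107 112 119 119 120 123 121 126 140]
 [  0  40  75  76  79  80 100 112 115 113 116 125 121 123 126 137]
 [ 17  49  78  89  87  75  96 106 110 118 114 122 127 129 126 142]
 [ 32  71  75  73  76  72  95 110 111 115 112 119 126 126 123 140]
 [ 54  42  51  37  35  39  85 104 117 114 119 120 126 125 127 143]
 [ 56  44  35  34  32  38  85 109 114 115 115 122 124 126 124 134]
 [ 48  46  41  43  46  37  73 109 116 113 117 121 123 125 127 138]
 [ 92  84  47  33  40  39  75 111 115 116 114 126 127 126 131 142]
 [219 197 121  74  81  40  61 110 111 114 119 126 117 130 128 134]
 [103 161 210 187 187 119  81 104 111 115 113 122 121 126 126 137]
 [ 27  49  96 140 163 212 167 105 114 116 119 118 122 125 129 136]
 [ 27  37  31  49  71 103 150 103 106 114 117 124 122 125 126 137]
 [ 32  26  28  32  23  84 114 106 109 117 114 116 126 122 129 138]
 [ 33  34  21  27  22  41  20  84 120 117 114 123 124 125 129 138]
 [ 21  25  26  32  48  47  36  37 116 120 121 125 123 127 128 135]
 [ 21  22  18  19  47  38  48  53  40 113 123 120 129 129 129 139]
 [ 38  28  36  42  49  51  49  47  44  28  85 114 119 128 126 136]]
```

The gripper body's upper corner probably met the bottle at about 80 mm height. I'll back off, tilt to 60°, narrow the fork so the tips swing forward, and yaw it towards the stall.

```bash
python3 -m creep '[[0,1,1,0,0,0],[0,1,0,-6,0,0],[-0.6,1,0,-6,0,0],[-0.6,0.3,0,0,0,8],[0,0,0,0,0,8],[0,0,0,0,0,0],[0,0,0,0,0,0]]' -0.3
python3 -m creep '[[0,0,-0.3,0,0,0],[0,0,-0.3,0,0,0],[0,0,0,0,0,0],[0,0,0,0,0,0]]'
python3 - <<'E'
from h import *
from scipy.spatial.transform import Rotation as R
o=status.get_obs(); print(R.from_quat(o['tool_rot']).as_matrix().round(3))
E
```

```text
clock: 8.35
eef_pos: [0.5141, -0.0591, 0.0192]
tool_rot: [0.531, 0.684, -0.302, 0.398]
ft_force: [0.7, -0.6, 1.1]
grip_width: 0.0298
grasp_force: 0.0
clock: 8.75
eef_pos: [0.5153, -0.0588, 0.0127]
tool_rot: [0.531, 0.684, -0.301, 0.398]
ft_force: [0.3, 0.0, 1.3]
grip_width: 0.03
grasp_force: 0.0
[[-0.118  0.967  0.225]
 [ 0.487  0.254 -0.836]
 [-0.865  0.011 -0.501]]
```

```bash
python3 -m creep '[[0.15,-0.5,0,0,0,0],[0.15,-0.5,0,0,0,0],[0.15,-0.5,0,0,0,0],[0.1,-0.4,0,0,0,0],[0.1,-0.4,0,0,0,0],[0.1,-0.4,0,0,0,0],[0.1,-0.4,0,0,0,0],[0.1,-0.4,0,0,0,0]]'
python3 -m creep '[[0.1,-0.4,0,0,0,0],[0.1,-0.4,0,0,0,0],[0.1,-0.4,0,0,0,0],[0.1,-0.4,0,0,0,0],[0,0,0,0,0,0]]'
python3 loc.py t6.png
python3 - <<'E'
from side import *
an('t6.png',(315,365,165,215))
snap('side','s5.png'); an('s5.png',(328,362,160,222))
E
```

```text
clock: 9.55
eef_pos: [0.5241, -0.0943, 0.0124]
tool_rot: [0.531, 0.685, -0.302, 0.398]
ft_force: [0.5, -0.4, -0.9]
grip_width: 0.0299
grasp_force: 0.0
clock: 10.05
eef_pos: [0.5279, -0.1105, 0.0124]
tool_rot: [0.531, 0.684, -0.302, 0.398]
ft_force: [-0.8, 0.9, 0.3]
grip_width: 0.0298
grasp_force: 0.0
[320 178  16  14 164] [327.3 184.5] [ 0.5291 -0.1069  0.156 ]
10.1 [ 0.5278498  -0.11026253  0.01240581] [-0.9058673   0.17701508 -0.0247598 ]
t6.png bbox [316 177  23  24 445]
[(177, np.int64(323), np.int64(331)), (180, np.int64(319), np.int64(335)), (183, np.int64(317), np.int64(338)), (186, np.int64(316), np.int64(338)), (189, np.int64(316), np.int64(338)), (192, np.int64(317), np.int64(338)), (195, np.int64(319), np.int64(337)), (198, np.int64(321), np.int64(334))]
s5.png bbox [328 169  19  45 613]
[(169, np.int64(335), np.int64(338)), (172, np.int64(331), np.int64(342)), (175, np.int64(331), np.int64(342)), (178, np.int64(331), np.int64(343)), (181, np.int64(329), np.int64(345)), (184, np.int64(329), np.int64(346)), (187, np.int64(328), np.int64(346)), (190, np.int64(330), np.int64(346)), (193, np.int64(331), np.int64(346)), (196, np.int64(332), np.int64(346)), (199, np.int64(334), np.int64(346)), (202, np.int64(333), np.int64(346)), (205, np.int64(334), np.int64(346)), (208, np.int64(334), np.int64(346)), (211, np.int64(333), np.int64(344))]
```

Run:
```python
from h import *
im=cv2.imread('pics/t6.png'); hsv=cv2.cvtColor(im,cv2.COLOR_BGR2HSV)
m=cv2.inRange(hsv,(0,0,135),(179,60,255)); k=np.zeros_like(m); k[170:215,285:318]=m[170:215,285:318]
n,l,s,c=cv2.connectedComponentsWithStats(k)
for i in range(1,n):
    if s[i,4]>5:
        ys,xs=np.where(l==i); j=xs.argmax(); print(s[i],(xs[j],ys[j]),[ray('top',xs[j]+.5,ys[j],z) for z in(.01,.03)])
print(proj('top',[.5278,-.1105,.0124]),proj('side',[.5278,-.1105,.0124]))
im=cv2.imread('pics/s5.png'); print(im[190:217,318:342].max(2))
```

```text
[317 184   1   7   7] (np.int64(317), np.int64(184)) [array([ 0.5576, -0.085 ,  0.01  ]), array([ 0.5538, -0.0847,  0.03  ])]
[307 201  11   4  29] (np.int64(317), np.int64(201)) [array([ 0.5091, -0.0863,  0.01  ]), array([ 0.5062, -0.086 ,  0.03  ])]
[[326.30116057 194.54230376]] [[336.86828755 205.05908575]]
[[ 68  75  77  85  88  81  88  76  84  70 104 111 123 138 139 143 148 163
  167 183 178 190 192 192]
 [ 79  72  83  84  81  87  74  67  76  65 102 110 116 127 130 133 147 154
  163 175 176 181 183 180]
 [ 83  75  70  77  83  76  81  77  75  74 108 112 107 114 121 124 134 143
  139 154 159 163 165 167]
 [ 83  88  82  75  73  71  68  72  80  69 102 116 115 121 121 128 120 127
  127 138 149 155 160 172]
 [ 73  86  83  81  83  65  63  72  74  66 105 109 114 115 118 125 126 129
  131 137 152 156 168 161]
 [ 70  85  77  81  80  57  56  72  74  66 103 109 121 114 120 127 129 128
  121 142 155 118 107  91]
 [ 78  93  85  83  74  72  60  70  61  67 103 109 113 116 122 123 126 128
  126 140 165  89  80  86]
 [ 82  84  76  93  78  70  65  72  70  81 100 109 115 120 121 120 125 128
  129 1
[... 1239 characters left out ...]
33  30  53  29  19  27  47  52  49  38  28  31  28  14  77 129 129
  129 134 149 108 106 135]
 [ 26  21  22  26  20  28  36  53  51  53  47  48  29  28  23 136 129 132
  131 136 150 139 150 155]
 [ 75  15  55  27  33  51  53  58  46  46  42  40  26  32  71 135 126 132
  133 137 145 150 127 178]
 [206  47 133  54  52  50  53  50  49  39  27  33  33  26  93 126 118 122
  127 134 145 152 162 175]
 [255 102  23  41  53  53  47  41  28  19  54  39  67  53  73  23  35  90
   87  91  93  64  78  55]
 [255 206  42  31  47  50  39  22  31  34  75  67  73  69  76  73  74  74
   71  62  60  63  64  71]
 [252 255 113  34  38  34  20  26  32  58  73  69  73  89  85  85  87  80
   77  80  81  76  76  77]]
```

The near fingertip is now low (about 5–22 mm) and just about touching. I'll push a little and test for lean.

```bash
python3 -m creep '[[0.1,-0.4,0,0,0,0],[0.1,-0.4,0,0,0,0],[0.1,-0.4,0,0,0,0],[0.1,-0.4,0,0,0,0],[0.1,-0.4,0,0,0,0],[0,0,0,0,0,0],[0,0,0,0,0,0]]'
python3 loc.py t7.png
python3 - <<'E'
from side import *
an('t7.png',(320,365,165,215))
snap('side','s6.png'); an('s6.png',(330,362,160,222))
E
```

```text
clock: 10.85
eef_pos: [0.5328, -0.1303, 0.0124]
tool_rot: [0.531, 0.685, -0.302, 0.398]
ft_force: [1.0, 0.9, -0.2]
grip_width: 0.0296
grasp_force: 0.1
[328 177  16  19 193] [335.5 184.9] [ 0.5289 -0.1267  0.156 ]
10.9 [ 0.53278718 -0.13022174  0.01239226] [-0.34829058  0.43369767  0.60602694]
t7.png bbox [323 176  24  24 441]
[(176, np.int64(331), np.int64(337)), (179, np.int64(326), np.int64(342)), (182, np.int64(325), np.int64(344)), (185, np.int64(323), np.int64(345)), (188, np.int64(323), np.int64(346)), (191, np.int64(324), np.int64(345)), (194, np.int64(325), np.int64(344)), (197, np.int64(328), np.int64(341))]
s6.png bbox [332 167  20  45 626]
[(167, np.int64(339), np.int64(344)), (170, np.int64(336), np.int64(347)), (173, np.int64(336), np.int64(347)), (176, np.int64(336), np.int64(348)), (179, np.int64(334), np.int64(350)), (182, np.int64(333), np.int64(351)), (185, np.int64(333), np.int64(351)), (188, np.int64(335), np.int64(350)), (191, np.int64(337), np.int64(350)), (194, np.int64(337), np.int64(351)), (197, np.int64(336), np.int64(350)), (200, np.int64(338), np.int64(351)), (203, np.int64(334), np.int64(350)), (206, np.int64(340), np.int64(350)), (209, np.int64(338), np.int64(349))]
```

It slides upright (cap and body both moved 5 px). Continuing, steering towards the stall's axis.

```bash
python3 -m creep '[[0.22,-0.4,0,0,0,0],[0.22,-0.4,0,0,0,0],[0.22,-0.4,0,0,0,0],[0.22,-0.4,0,0,0,0],[0.22,-0.4,0,0,0,0],[0.22,-0.4,0,0,0,0],[0.22,-0.4,0,0,0,0],[0.22,-0.4,0,0,0,0]]' | head -2
python3 -m creep '[[0.22,-0.4,0,0,0,0],[0.22,-0.4,0,0,0,0],[0.22,-0.4,0,0,0,0],[0.22,-0.4,0,0,0,0],[0.22,-0.4,0,0,0,0],[0.22,-0.4,0,0,0,0],[0,0,0,0,0,0],[0,0,0,0,0,0]]'|head -2
python3 loc.py t8.png
python3 - <<'E'
from side import *
an('t8.png',(335,390,155,215))
snap('side','s7.png'); an('s7.png',(340,380,150,222))
E
```

```text
clock: 11.75
eef_pos: [0.5508, -0.1623, 0.0124]
clock: 12.55
eef_pos: [0.5636, -0.1862, 0.0123]
[351 165  15  20 187] [358.4 173.2] [ 0.5598 -0.1823  0.156 ]
12.6 [ 0.56363749 -0.18608803  0.0123269 ] [-0.19780674  0.27145014 -0.2688329 ]
t8.png bbox [345 164  24  25 441]
[(164, np.int64(355), np.int64(360)), (167, np.int64(349), np.int64(364)), (170, np.int64(347), np.int64(366)), (173, np.int64(346), np.int64(367)), (176, np.int64(345), np.int64(367)), (179, np.int64(346), np.int64(367)), (182, np.int64(348), np.int64(366)), (185, np.int64(350), np.int64(364)), (188, np.int64(355), np.int64(359))]
s7.png bbox [344 156  20  45 608]
[(156, np.int64(353), np.int64(354)), (159, np.int64(349), np.int64(359)), (162, np.int64(349), np.int64(359)), (165, np.int64(349), np.int64(360)), (168, np.int64(346), np.int64(362)), (171, np.int64(347), np.int64(363)), (174, np.int64(346), np.int64(363)), (177, np.int64(348), np.int64(362)), (180, np.int64(349), np.int64(362)), (183, np.int64(349), np.int64(362)), (186, np.int64(349), np.int64(362)), (189, np.int64(350), np.int64(362)), (192, np.int64(345), np.int64(362)), (195, np.int64(350), np.int64(362)), (198, np.int64(350), np.int64(361))]
```

```bash
python3 -m creep '[[0.23,-0.4,0,0,0,-1.2],[0.23,-0.4,0,0,0,-1.2],[0.23,-0.4,0,0,0,-1.2],[0.23,-0.4,0,0,0,-1.2],[0.23,-0.4,0,0,0,-1.2],[0.23,-0.4,0,0,0,-1.2],[0.23,-0.4,0,0,0,-1.2],[0.23,-0.4,0,0,0,-1.2]]' | head -2
python3 -m creep '[[0.23,-0.4,0,0,0,-1.2],[0.23,-0.4,0,0,0,-1.2],[0.23,-0.4,0,0,0,-1.2],[0.23,-0.4,0,0,0,-1.2],[0.23,-0.4,0,0,0,-1.2],[0,0,0,0,0,-1.2],[0,0,0,0,0,0],[0,0,0,0,0,0]]'|head -3
python3 loc.py t9.png
python3 - <<'E'
from side import *
an('t9.png',(345,405,145,215))
snap('side','s8.png'); an('s8.png',(350,390,140,222))
print([(x,(proj('top',[[x,-.235,.11],[x,-.235,.156]])).round(1).tolist()) for x in(.588,.596)])
E
```

```text
clock: 13.45
eef_pos: [0.5823, -0.2177, 0.0124]
clock: 14.25
eef_pos: [0.5937, -0.2378, 0.0121]
tool_rot: [0.625, 0.6, -0.357, 0.35]
[372 153  14  20 174] [379.  161.1] [ 0.5917 -0.2329  0.156 ]
14.3 [ 0.59348435 -0.23776236  0.01211238] [-0.21091688  0.81404016 -0.35005089]
t9.png bbox [366 152  22  26 437]
[(152, np.int64(376), np.int64(381)), (155, np.int64(371), np.int64(385)), (158, np.int64(367), np.int64(386)), (161, np.int64(366), np.int64(387)), (164, np.int64(366), np.int64(387)), (167, np.int64(366), np.int64(387)), (170, np.int64(367), np.int64(386)), (173, np.int64(369), np.int64(384)), (176, np.int64(373), np.int64(381))]
s8.png bbox [356 146  34  45 597]
[(146, np.int64(364), np.int64(364)), (149, np.int64(360), np.int64(369)), (152, np.int64(359), np.int64(370)), (155, np.int64(360), np.int64(370)), (158, np.int64(357), np.int64(372)), (161, np.int64(357), np.int64(373)), (164, np.int64(357), np.int64(389)), (167, np.int64(359), np.int64(387)), (170, np.int64(362), np.int64(380)), (173, np.int64(362), np.int64(373)), (176, np.int64(362), np.int64(372)), (179, np.int64(361), np.int64(372)), (182, np.int64(361), np.int64(372)), (185, np.int64(361), np.int64(372)), (188, np.int64(361), np.int64(370))]
[(0.588, [[376.6, 167.0], [379.9, 162.6]]), (0.596, [[376.7, 164.0], [379.9, 159.5]])]
```

On the stall's axis at about (0.593, -0.233), upright. Now straight in.

```bash
python3 -m creep '[[0,-0.4,0,0,0,0],[0,-0.4,0,0,0,0],[0,-0.4,0,0,0,0],[0,-0.4,0,0,0,0],[0,-0.4,0,0,0,0],[0,-0.4,0,0,0,0],[0,-0.4,0,0,0,0],[0,-0.4,0,0,0,0]]' | head -4
python3 -m creep '[[0,-0.4,0,0,0,0],[0,-0.4,0,0,0,0],[0,-0.4,0,0,0,0],[0,-0.4,0,0,0,0],[0,-0.4,0,0,0,0],[0,-0.4,0,0,0,0],[0,-0.4,0,0,0,0],[0,-0.4,0,0,0,0]]'|head -4
python3 -m creep '[[0,-0.3,0,0,0,0],[0,-0.3,0,0,0,0],[0,-0.2,0,0,0,0],[0,0,0,0,0,0]]'
python3 loc.py t10.png
python3 - <<'E'
from side import *
an('t10.png',(365,425,145,215))
snap('side','s9.png'); an('s9.png',(368,400,130,200))
E
```

```text
clock: 15.15
eef_pos: [0.5936, -0.2703, 0.0124]
tool_rot: [0.625, 0.6, -0.357, 0.35]
ft_force: [0.5, 0.9, 0.9]
clock: 15.95
eef_pos: [0.5937, -0.3023, 0.0124]
tool_rot: [0.625, 0.6, -0.357, 0.35]
ft_force: [-0.7, 2.3, 0.3]
clock: 16.35
eef_pos: [0.5935, -0.3102, 0.0124]
tool_rot: [0.625, 0.6, -0.357, 0.35]
ft_force: [-0.8, 1.3, -0.2]
grip_width: 0.0301
grasp_force: 0.6
[311 145  17  20 186] [319.5 152.3] [ 0.6093 -0.0857  0.156 ]
[402 154  10  14 114] [406.9 160.4] [ 0.5958 -0.3017  0.156 ]
16.4 [ 0.59352817 -0.31009016  0.01229877] [ 0.04560717  0.61750759 -0.640786  ]
t10.png bbox [390 153  27  40 588]
[(153, np.int64(405), np.int64(410)), (156, np.int64(392), np.int64(414)), (159, np.int64(394), np.int64(415)), (162, np.int64(394), np.int64(416)), (165, np.int64(394), np.int64(415)), (168, np.int64(395), np.int64(415)), (171, np.int64(396), np.int64(414)), (174, np.int64(398), np.int64(413)), (177, np.int64(402), np.int64(413)), (180, np.int64(410), np.int64(413)), (183, np.int64(409), np.int64(412)), (186, np.int64(409), np.int64(412)), (189, np.int64(390), np.int64(412)), (192, np.int64(400), np.int64(411))]
s9.png bbox [371 141  29  49 667]
[(141, np.int64(382), np.int64(387)), (144, np.int64(380), np.int64(390)), (147, np.int64(380), np.int64(390)), (150, np.int64(378), np.int64(391)), (153, np.int64(377), np.int64(392)), (156, np.int64(376), np.int64(393)), (159, np.int64(377), np.int64(392)), (162, np.int64(380), np.int64(392)), (165, np.int64(381), np.int64(392)), (168, np.int64(381), np.int64(393)), (171, np.int64(381), np.int64(395)), (174, np.int64(371), np.int64(397)), (177, np.int64(378), np.int64(399)), (180, np.int64(377), np.int64(399)), (183, np.int64(378), np.int64(398)), (186, np.int64(385), np.int64(397)), (189, np.int64(385), np.int64(388))]
```

```bash
python3 -m creep '[[0,-0.2,0,0,0,0],[0,-0.2,0,0,0,0],[0,-0.2,0,0,0,0]]'
python3 -m creep '[[0,-0.1,0,0,0,0],[0,-0.1,0,0,0,0]]'
```

```text
clock: 16.75
eef_pos: [0.5938, -0.3159, 0.0124]
tool_rot: [0.625, 0.6, -0.356, 0.35]
ft_force: [0.3, 1.7, 1.1]
grip_width: 0.0296
grasp_force: 0.8
clock: 16.95
eef_pos: [0.5942, -0.3176, 0.0127]
tool_rot: [0.625, 0.6, -0.356, 0.35]
ft_force: [-0.0, 7.3, 4.2]
grip_width: 0.0297
grasp_force: 3.4
```

```bash
python3 -m creep '[[0,-0.1,0,0,0,0],[0,-0.1,0,0,0,0]]'; sed -i 's/300:412/340:425/g' loc.py; python3 loc.py t11.png
```

```text
clock: 17.15
eef_pos: [0.5949, -0.3181, 0.0128]
tool_rot: [0.625, 0.601, -0.355, 0.35]
ft_force: [-1.2, 16.5, 6.6]
grip_width: 0.0299
grasp_force: 7.6
[406 154  13  13 139] [411.9 160. ] [ 0.5973 -0.3141  0.156 ]
17.2 [ 0.59485586 -0.31803491  0.01286309] [-2.39594673 12.96534839  5.26032946]
```

Seated: the force rises to 16 N against the back wall and the bottle is at y = -0.314. I'll back straight out, then rise.

```bash
python3 -m creep '[[0,0.1,0,0,0,0],[0,0.1,0,0,0,0],[0,0.2,0,0,0,0],[0,0.4,0,0,0,0],[0,0.8,0,0,0,0],[0,1.5,0,0,0,0],[0,2.5,0,0,0,0],[0,3,0,0,0,0]]'
python3 -m creep '[[0,2,2,0,0,0],[0,2,3,0,0,0],[0,0,4,0,0,0],[0,0,4,0,0,0],[0,0,4,0,0,0],[0,0,0,0,0,0],[0,0,0,0,0,0],[0,0,0,0,0,0]]'
python3 loc.py t12.png
python3 - <<'E'
from h import *
s=snap('side','s10.png')[:,:,::-1]; t=cv2.imread('pics/t12.png')
cv2.imwrite('pics/fin.png',np.hstack([cv2.resize(t[140:300,340:450],None,fx=3,fy=3,interpolation=cv2.INTER_CUBIC),cv2.resize(s[120:240,350:470],(440,480),interpolation=cv2.INTER_CUBIC)]))
E
```

```text
clock: 18.0
eef_pos: [0.5931, -0.2339, 0.0126]
tool_rot: [0.626, 0.599, -0.357, 0.35]
ft_force: [0.6, -0.0, 0.4]
grip_width: 0.03
grasp_force: 0.0
clock: 18.8
eef_pos: [0.593, -0.1939, 0.1813]
tool_rot: [0.625, 0.6, -0.357, 0.349]
ft_force: [-0.3, 0.2, 0.3]
grip_width: 0.0301
grasp_force: 0.0
[404 155  13  13 145] [410.1 161.1] [ 0.5942 -0.3097  0.156 ]
18.85 [ 0.59286465 -0.19396044  0.1808403 ] [-0.62460603  0.12271087 -0.17665587]
```

View pics/fin.png

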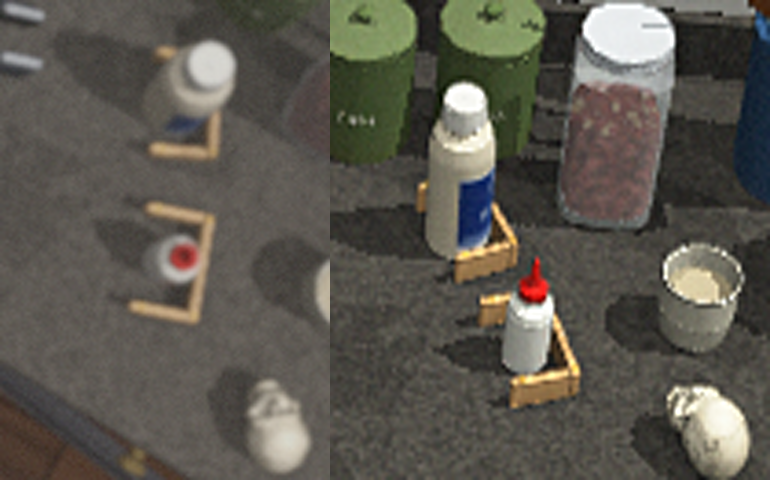

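It stands upright in the stall and the bystanders are untouched. The cap came back about 4 mm on release, from 411.9 to 410.1 px, so there may be a 1–2 mm gap. I'll give it a gentler second nudge and stop at light force.

```bash
python3 -m creep '[[0,0,-4,0,0,0],[0,0,-4,0,0,0],[0,0,-4,0,0,0],[0,-2,-3,0,0,0],[0,-2,-1.9,0,0,0],[0,-1.5,0,0,0,0],[0,-1.5,0,0,0,0],[0,-1.5,0,0,0,0]]' |head -2
python3 -m creep '[[0,-1,0,0,0,0],[0,-0.7,0,0,0,0],[0,-0.5,0,0,0,0],[0,-0.5,0,0,0,0],[0,-0.3,0,0,0,0],[0,0,0,0,0,0],[0,0,0,0,0,0]]'
python3 loc.py t13.png
```

```text
clock: 19.7
eef_pos: [0.5923, -0.2797, 0.0114]
clock: 20.4
eef_pos: [0.5938, -0.3087, 0.0134]
tool_rot: [0.625, 0.6, -0.356, 0.35]
ft_force: [-0.6, -0.7, -0.0]
grip_width: 0.0302
grasp_force: 0.0
[404 155  14  14 147] [410.1 161.6] [ 0.593  -0.3098  0.156 ]
20.45 [ 0.59388496 -0.30861515  0.01346151] [-0.06309751 -0.39750653 -0.16456912]
```

```bash
python3 -m creep '[[0,-0.2,0,0,0,0],[0,-0.2,0,0,0,0],[0,0,0,0,0,0]]' | sed -n '2p;4p;6p'
python3 -m creep '[[0,-0.1,0,0,0,0],[0,0,0,0,0,0]]'| sed -n '2p;4p;6p'
python3 -m creep '[[0,-0.1,0,0,0,0],[0,0,0,0,0,0]]'| sed -n '2p;4p;6p'
python3 -m creep '[[0,-0.1,0,0,0,0],[0,0,0,0,0,0]]'| sed -n '2p;4p;6p'
python3 loc.py t14.png
```

```text
eef_pos: [0.5937, -0.3131, 0.0134]
ft_force: [-0.4, -0.0, -0.2]
grasp_force: 0.0
eef_pos: [0.5936, -0.314, 0.0134]
ft_force: [0.3, -0.1, -0.5]
grasp_force: 0.0
eef_pos: [0.5937, -0.315, 0.0134]
ft_force: [0.1, 0.9, 0.6]
grasp_force: 0.0
eef_pos: [0.5937, -0.3159, 0.0133]
ft_force: [-0.1, 0.3, 0.3]
grasp_force: 0.3
[404 155  13  13 143] [410.1 161.1] [ 0.5944 -0.3096  0.156 ]
21.4 [ 0.59371299 -0.31587326  0.01338257] [ 0.35427653  0.10138049 -0.76198563]
```

```bash
python3 -m creep '[[0,-0.05,0,0,0,0],[0,0,0,0,0,0]]'| sed -n '2p;4p;6p'
python3 -m creep '[[0,-0.05,0,0,0,0],[0,0,0,0,0,0]]'| sed -n '2p;4p;6p'
python3 loc.py t15.png
```

```text
eef_pos: [0.5938, -0.3163, 0.0134]
ft_force: [-0.7, 1.5, 0.1]
grasp_force: 0.8
eef_pos: [0.5939, -0.3167, 0.0135]
ft_force: [0.6, 2.6, 0.9]
grasp_force: 1.4
[404 154  14  14 146] [410.5 160.5] [ 0.5959 -0.3108  0.156 ]
21.85 [ 0.59388183 -0.3166907   0.01343755] [-0.55893673  2.37661109  1.08249071]
```

Light wall contact at 2.6 N, which is more than the sliding friction. So it's home; now I'll retreat.

```bash
python3 -m creep '[[0,0.1,0,0,0,0],[0,0.2,0,0,0,0],[0,0.4,0,0,0,0],[0,0.8,0,0,0,0],[0,1.5,0,0,0,0],[0,2.5,0,0,0,0],[0,3,0,0,0,0],[0,2,2,0,0,0]]'|head -2
python3 -m creep '[[0,2,3,0,0,0],[0,0,4,0,0,0],[0,0,4,0,0,0],[0,0,4,0,0,0],[0,0,0,0,0,0],[0,0,0,0,0,0]]'|head -4
python3 loc.py t16.png; python3 -c "
from h import *
print(ticket.job_done())"
```

```text
clock: 22.65
eef_pos: [0.592, -0.21, 0.0311]
clock: 23.25
eef_pos: [0.5943, -0.1913, 0.1846]
tool_rot: [0.626, 0.6, -0.355, 0.351]
ft_force: [0.2, -0.1, -0.3]
[404 155  14  14 146] [410.1 161.3] [ 0.5938 -0.3096  0.156 ]
23.3 [ 0.59352356 -0.19148007  0.18312396] [-0.43728861 -0.44740677 -1.04601966]
the job is handed in; nothing more can be done
None
```

The job is handed in: the cream bottle stands upright in the empty stall, and its last push met the back wall at about 2.6 N. The early contacts tipped it a few degrees for a moment. The squeeze bottle and skull look unmoved, the tape and pad were not rechecked, and the arm finished clear at 23 s.

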